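# Turn a leaf of the paint-sample book

## Task

Turn the top leaf of the paint-sample book: with the fingertips, push the blue-tabbed leaf up by its tab and over the spine, then press it down until it lies fully flat on the far side of the cradle, and take the hand away. Only push it, never pinch it between the fingers; leave the orange-tabbed leaf lying flat on the near side, and do not shift the tools and small things around the book.

Things in the scene. Friction and masses are not known exactly. Their poses are not given: they have to be found in the camera images.
- book: Paint-sample book in a V cradle, fixed to the bench: plywood foot 160x150x12 mm, two grey wings 142 mm wide rising at 20 degrees from the spine, ending 88 mm from its axis. Origin: centre of the foot's underside, on the bench. z up, y along the spine, -x the near side (to the robot), where both leaves lie at the start, +x the far side, whose wing is bare.
- spine (a point): Middle of the level spine (hinge) axis, 42 mm above the book's origin; axes as the book's. Wing tops lie 6 mm below the 20-degree planes through this axis. A leaf at joint value q points from here in the direction (-cos(q+0.349), 0, sin(q+0.349)) of the book's axes.
- blue (a joint): Hinge of the blue-tabbed (upper) leaf: 0 = flat on the near side, grows as it is turned up and over, upright 1.22, 2.443 = flat on the far wing (end stop). Starts at 0 to 0.35. Stiff (about 0.1 N m): the leaf stays at any angle where it is left, so it must be pushed all the way down.
- blue_tab (a point): Middle of the blue tab's outer edge, 115 mm from the spine axis, at y = -36 mm in the book's frame, in the underside (lower at the start) of the leaf. The tab is 50 mm wide along the spine, 6 mm thick, and stands out 25 mm from the leaf and 27 mm beyond the wing; beneath the overhang is free space to the bench.
- orange (a joint): Hinge of the orange-tabbed leaf, under the blue-tabbed one: 0 = flat on the near wing (start), 2.443 = turned right over. Same size and stiffness, warm colour chips; its tab, 50 mm wide, also reaching 115 mm, is centred at y = +36 mm in the book's frame. It is 6 mm thick, its top in the plane of the spine axis.
- blue_leaf_mid (a point): Middle of the blue-tabbed leaf's underside (lower at the start), 48 mm from the spine axis; -x points along the leaf to its free edge, z is the normal toward its starting upper face. The leaf is rigid, 6 mm thick, 0.1 kg, white with six bluish chips, 130 mm wide along the spine, and reaches 90 mm from the axis (the tab 115); its underside lies in a plane through the axis.
- bottle: Bystander, loose: clear bit bottle standing on its blue cap, 43x45x64 mm. Origin at the centre of its underside.
- carton: Bystander, loose: small yellow and black carton, 56x38x26 mm. Origin at the centre of its underside.
- blue_grips: Bystander, loose: combination pliers with blue grips, 139x64x13 mm. Origin at the centre of its underside.
- bolt: Bystander, loose: zinc hex bolt lying down, 19x47x18 mm. Origin at the centre of its underside.
- nut: Bystander, loose: brown hex nut, 19x21x10 mm. Origin at the centre of its underside.

How it is judged (in metres and radians):
At the end, for the whole second after the job is handed in: The blue-tabbed leaf lies flat on the far wing (within 0.08 rad of its stop) at rest, the orange-tabbed leaf still lies flat on the near side (within 0.06 rad), and no bystander is more than 20 mm from where it began (value of joint blue above 2.363 rad and value of joint orange below 0.06 rad and velocity of joint blue between -0.05 and 0.05 rad/s and not (distance of any of bottle, carton, blue_grips, bolt, nut from where it was at the start of the episode above 0.02 m)); the robot touches nothing.
It fails at once if The blue-tabbed leaf is pinched: the fingers press on both of its faces at once with more than 8 N each ((contact force between the fingers and blue_c0 above 8 N or contact force between the fingers and blue_c1 above 8 N) and (contact force between the fingers and blue_c2 above 8 N or contact force between the fingers and blue_c3 above 8 N)).
It fails at once if The orange-tabbed leaf is turned up by more than 0.2 rad (value of joint orange above 0.2 rad).
It fails at once if A tool or small thing beside the book is shifted or lifted by more than 20 mm (distance of any of bottle, carton, blue_grips, bolt, nut from where it was at the start of the episode above 0.02 m).
It also fails if it takes over 40 s, if anything falls off the work surface, if the arm or the gripper's body presses on something with over 40 N, if the wrist force passes 120 N, or if a joint passes its speed limit or range.

## Robot

A 6-joint arm with a two-finger parallel gripper is mounted at the origin on a cart in front of the work surface, level with it; the furniture and walls round the work are solid. World frame = base frame: x ahead of the robot, y to its left, z up, the work surface at z = 0. Lengths are in m, angles in degrees, forces in N, time in s.
With the tool pointing down it reaches from about 0.375 to 0.9 m from the base axis. Payload 3.1 kg.
Tool frame: the origin (TCP) lies on the centre line of the jaws, within the pads' length; the fingertips stand finger_overhang ahead of it and the grasp point (between the pads) lies 5 mm behind it (finger_overhang is the distance from the TCP to the fingertips, in m); z points along the fingers, y is the line along which they close (so a half turn about z gives the same grasp; the last joint's range is limited). The gripper opens to 87 mm and grips with 3 to 60 N. Pads are 19 mm wide; open, the fingers measure 117 mm over their backs; the gripper's body (75 mm by 190 mm) begins 51 mm behind the grasp point.
Start: joints at [-80.587, 30.224, 82.088, -0, 67.689, -10.227], TCP at [0.21, -0.589, 0.237] pointing down, gripper open.
Joint ranges: [-176.69, 176.69], [-43.24, 126.21], [12.49, 139.97], [-82, 262], [0, 151.66], [-163.58, 163.58]. Speed limits (degrees/s): [159.86, 159.86, 180, 180, 180, 180].

## Interface

Orientations are given as a 3x3 rotation matrix whose columns are the frame's x, y, z axes.
In Python, from rig import read_state, capture, calibration, hand_in, finger_overhang gives the robot as it stands.
- The arm moves only by the tool send_rows, never from a script. Its argument "plan" is a list of rows, each a list of 5 numbers: the closure in counts, from 0 (fully open) to 255 (shut), then the shift along the tool's x, y, z in m, then the turn about the tool's z in rad. A call has 1 to 20 rows; each row shifts and turns the commanded pose from where the row before left it, along the tool's axes as they then stand; what a row does not reach is not made up. A row lasts 1/12 s, in which the tool goes at most 41.7 mm and 7.16 degrees, less where a joint would pass 70% of its speed; a pose out of reach is approached as far as the arm can. A call is refused whole if a number of a shift passes 0.0417 or a number of a turn 0.125, either way. A call with a gripper value outside its range is refused whole. The fingers move at their own pace and stop on an object; the grip force is fixed at half the most. Time passes only in rows, so rows that do not move let the fingers close. It gives the time, the measured TCP pose, the force, the opening and the grip force at its end, in the units of the state.
- read_state(): the state, without advancing time (a new reading comes with each control period).
- capture(name): name is "side" or "top" or "wrist"; returns (picture, depth): 420x560x3 uint8, blue, green, red; 420x560 float32, m along the optical axis (not along the pixel's ray), 0 where there is no reading.
- calibration(name): a dict with "fx", "fy", "cx", "cy" (pixels), "dist_coeffs" ([k1, k2, p1, p2, k3] as OpenCV has them; the pictures are not rectified), "xyz" and "rotation" of the camera in the world. Camera axes: x right, y down, z forward; pixel columns grow to the right and rows downward; lengths in m; the calibration is good to about 2 mm. A picture is of the moment at which its call begins: read the wrist's pose just before it. calibration takes no time and is no camera call; for the wrist camera it gives the pose at the moment of the call.
- hand_in(): hands the job in; it is judged then, once.
The state is a dict: "time_s": time; "joint_positions": joint angles; "qvel": joint speeds; "tau": joint torques, N m; "position": TCP position; "tcp_rot": TCP orientation; "force": force on the tool from outside, world axes, zero at the start; "moment": the same for the moment, N m; "opening": opening from 0.0 (shut) to 1.0 (fully open); "grasp_force": force on a finger pad.
Only numpy, scipy, OpenCV 4.12 (cv2) and the standard library are available. Lean on these libraries where they do the work, as an engineer would, in place of code of your own. Each camera call takes 0.05 s, during which the arm holds its last target. There are 200 camera calls.

## Working session

There is one attempt and no reset: what is moved stays moved. The work goes in short steps, Python scripts to look and compute and a tool call to move; the robot and the scene stay as the last step left them, time stands still between calls to the robot, and variables do not carry over. Pictures are saved under pics/ and viewed, at most 10 in all, crops included, and the job is handed in when it is done.

Besides the shell and the picture viewer there is one more tool, called after "Call:" in YAML: its name, and indented under it one key for each argument. send_rows: Moves the arm, as the interface text tells. Its arguments: {"type":"object","properties":{"plan":{"type":"array","items":{"type":"array","items":{"type":"number"}}}},"required":["plan"]}

```bash
ls; mkdir -p pics
python3 - <<'E'
from rig import *
import cv2
s=read_state();print({k:s[k] for k in('time_s','position','tcp_rot','opening','force')},finger_overhang if not callable(finger_overhang) else finger_overhang())
for n in("top","side"):
    p,d=capture(n);cv2.imwrite(f"pics/{n}0.png",p);c=calibration(n);print(n,c)
E
```

```text
pics
{'time_s': 0.0, 'position': array([ 0.20999672, -0.58791739,  0.23557116]), 'tcp_rot': array([[ 9.41812555e-01,  3.36138375e-01, -3.23578014e-04],
       [ 3.36138272e-01, -9.41810200e-01,  2.14701248e-03],
       [ 4.16944211e-04, -2.13085026e-03, -9.99997643e-01]]), 'opening': 0.9988802399555888, 'force': array([-0.17881825,  0.31720059, -0.15498678])} 0.014
top {'fx': 480.5448054261622, 'fy': 480.5448054261622, 'cx': 286.2544336701894, 'cy': 205.4831110326793, 'dist_coeffs': array([-0.07779176,  0.        ,  0.        ,  0.        ,  0.        ]), 'xyz': array([ 0.47363668, -0.28090155,  0.93066932]), 'rotation': array([[ 0.01126794, -0.99283658,  0.11894771],
       [-0.99984501, -0.00957765,  0.01477246],
       [-0.0135274 , -0.11909573, -0.99279062]])}
side {'fx': 426.3793093645602, 'fy': 426.3793093645602, 'cx': 281.441527154042, 'cy': 215.4682458779253, 'dist_coeffs': array([-0.09652338,  0.        ,  0.        ,  0.        ,  0.        ]), 'xyz': array([ 0.38620416, -1.00111381,  0.6131121 ]), 'rotation': array([[ 0.97218295, -0.14424993,  0.18453256],
       [-0.2340233 , -0.56571652,  0.79069458],
       [-0.00966452, -0.81188471, -0.5837378 ]])}
```

View pics/top0.png

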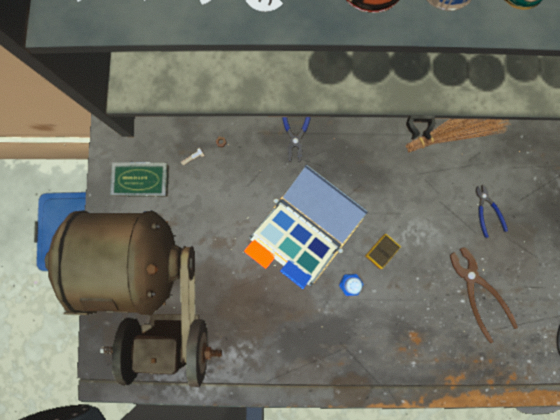

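View pics/side0.png

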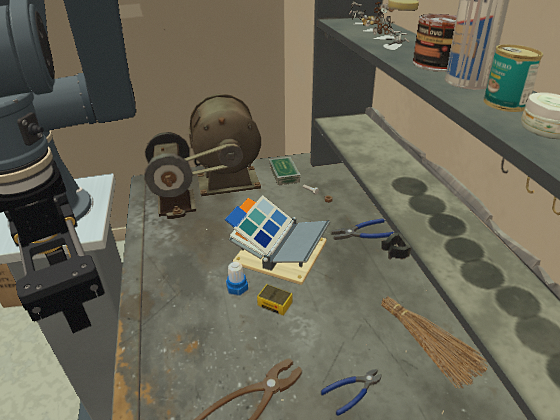

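The top view shows the spine running from about (278,203) to (342,250). The bare wing is up and right, the blue tab is at (297,273) and the orange tab at (260,254). The bottle is at (350,285) and the carton at (383,251), both close to the blue-tab side.

```bash
cat > h.py <<'E'
import numpy as np, cv2
from rig import *
def cloud(n):
    p,d=capture(n);c=calibration(n)
    K=np.array([[c['fx'],0,c['cx']],[0,c['fy'],c['cy']],[0,0,1]])
    v,u=np.mgrid[:420,:560]
    r=cv2.undistortPoints(np.stack([u,v],-1).reshape(-1,1,2).astype(float),K,c['dist_coeffs']).reshape(420,560,2)
    P=np.dstack([r,np.ones((420,560))])*d[...,None]
    W=P@c['rotation'].T+c['xyz']; W[d==0]=np.nan
    return p,W
E
python3 - <<'E'
from h import *
np.set_printoptions(precision=4,suppress=True)
p,W=cloud("top");hsv=cv2.cvtColor(p,cv2.COLOR_BGR2HSV)
def reg(x0,x1,y0,y1,lo,hi):
    m=np.zeros((420,560),np.uint8);m[y0:y1,x0:x1]=cv2.inRange(hsv[y0:y1,x0:x1],lo,hi)
    n,l,s,c=cv2.connectedComponentsWithStats(m);i=1+np.argmax(s[1:,4]);return (l==i)
for n,a in dict(orange=(240,280,235,275,(5,150,100),(20,255,255)),blue=(278,315,258,292,(105,190,60),(125,255,255)),
  bottle=(335,365,270,300,(95,80,60),(125,255,255)),wing=(280,370,165,240,(100,40,60),(125,140,255))).items():
    m=reg(*a);q=W[m];q=q[~np.isnan(q[:,2])]
    r=cv2.minAreaRect(np.argwhere(m)[:,::-1].astype(np.float32));
    r2=cv2.minAreaRect(q[:,:2].astype(np.float32))
    c=q.mean(0);nn=np.linalg.svd(q-c,full_matrices=False)[2][2];nn*=np.sign(nn[2])
    print(n,m.sum(),'px',np.round(r[0]),'mean',c,'z',np.percentile(q[:,2],[5,95]),'rect',np.round(r2[0],4),np.round(r2[1],4),r2[2],'n',nn)
print('leaf pts',[ (uv,W[uv[1],uv[0]]) for uv in [(265,232),(305,275),(315,280),(285,210),(335,245),(300,225),(290,240),(283,255),(383,251),(350,285),(295,140),(300,30),(300,80),(300,100),(300,320)]])
print('bench mean x at row',W[320,300])
E
```

```text
orange 453 px [259. 254.] mean [ 0.4895 -0.221   0.0753] z [0.0714 0.0822] rect [ 0.4907 -0.2172] [0.0583 0.0319] 52.998165130615234 n [ 0.7926 -0.6097  0.0015]
blue 331 px [295. 274.] mean [ 0.4547 -0.2857  0.103 ] z [0.0963 0.1088] rect [ 0.4556 -0.2852] [0.0466 0.0223] 54.342132568359375 n [ 0.4223 -0.3274  0.8453]
bottle 212 px [351. 284.] mean [ 0.436  -0.3852  0.0231] z [0.0014 0.0436] rect [ 0.4341 -0.3924] [0.0403 0.0464] 0.4381512701511383 n [-0.1998 -0.8984  0.391 ]
wing 3019 px [325. 204.] mean [ 0.583  -0.338   0.0539] z [0.042  0.0657] rect [ 0.5827 -0.3377] [0.14   0.0711] 52.649967193603516 n [-0.2728  0.2091  0.9391]
leaf pts [((265, 232), array([ 0.5274, -0.2315,  0.0866])), ((305, 275), array([ 0.4534, -0.3021,  0.0956])), ((315, 280), array([ 0.4439, -0.3209,  0.0624])), ((285, 210), array([ 0.5702, -0.2657,  0.0548])), ((335, 245), array([ 0.5075, -0.3583,  0.0439])), ((300, 225), array([ 0.5428, -0.2934,  0.0561])), ((290, 240), array([ 0.5143, -0.2755,  0.0762])), ((283, 255), array([ 0.4873, -0.2639,  0.0973])), ((383, 251), array([ 0.4977, -0.4497,  0.0279])), ((350, 285), array([ 0.4357, -0.3834,  0.0633])), ((295, 140), array([ 0.7135, -0.2829,  0.0105])), ((300, 30), array([ 0.7402, -0.2867,  0.4097])), ((300, 80), array([ 0.7809, -0.2902,  0.1529])), ((300, 100), array([ 0.7463, -0.2904,  0.1507])), ((300, 320), array([ 0.3654, -0.2958, -0.0033]))]
bench mean x at row [ 0.3654 -0.2958 -0.0033]
```

The geometry checks out: book +x is (0.794,-0.608), the spine is near (0.542,-0.306), and blue q is about 0.22. With tool x turned onto book +x, tool y becomes book -y. Next I turn the tool, shut the fingers and move over to the near side of the tab.

Call:
send_rows:
  plan:
    - [255,0,0,0,0.1245]
    - [255,0,0,0,0.1245]
    - [255,0,0,0,0.1245]
    - [255,0,0,0,0.1245]
    - [255,0,0,0,0.1245]
    - [255,0,0,0,0.1245]
    - [255,0,0,0,0.1245]
    - [255,0,0,0,0.1245]
    - [255,-0.005,-0.035,0,0]
    - [255,-0.005,-0.035,0,0]
    - [255,-0.005,-0.035,0,0]
    - [255,-0.005,-0.035,0,0]
    - [255,-0.005,-0.035,0,0]
    - [255,-0.005,-0.035,0,0]
    - [255,-0.005,-0.035,0,0]
    - [255,-0.005,-0.035,0,0]
    - [255,-0.005,-0.035,0,0]
    - [255,-0.005,-0.035,0,0]
    - [255,-0.005,-0.035,0,0]
    - [255,0,0,0,0]

```text
time_s: 1.82
position: [0.4015, -0.2436, 0.2363]
tcp_rot: [[0.798, -0.603, -0.001], [-0.603, -0.798, 0.004], [-0.003, -0.003, -1.0]]
force: [-0.0, -0.9, -0.6]
opening: 0.006
grasp_force: 0.0
```

```bash
cat >> h.py <<'E'
ex=np.array([.794,-.608,0]);ey=np.array([.608,.794,0]);S=np.array([.5417,-.3064,0])
def where():
    s=read_state();d=s['position']-S
    print('t %.2f book-frame tcp x %.4f y %.4f z %.4f tip z %.4f'%(s['time_s'],d@ex,d@ey,d[2],d[2]-.014),'F',np.round([s['force']@ex,s['force']@ey,s['force'][2]],2),'open',round(s['opening'],3))
    return s
E
python3 - <<'E'
from h import *
s=where();print(s['tcp_rot'].round(3),s['joint_positions'])
E
```

```text
t 1.82 book-frame tcp x -0.1495 y -0.0354 z 0.2363 tip z 0.2223 F [ 0.56 -0.76 -0.55] open 0.006
[[ 0.798 -0.603 -0.001]
 [-0.603 -0.798  0.004]
 [-0.003 -0.003 -1.   ]] [-45.00775619  18.39161382 103.63336968   0.16466551  58.16994918
  82.01045166]
```

Call:
send_rows:
  plan:
    - [255,0,0,0.0275,0]
    - [255,0,0,0.0275,0]
    - [255,0,0,0.0275,0]
    - [255,0,0,0.0275,0]
    - [255,0,0,0.0275,0]
    - [255,0.01,0,0,0]
    - [255,0.01,0,0,0]
    - [255,0.008,0,0,0]
    - [255,0,0,0,0]

```text
time_s: 2.57
position: [0.4262, -0.2701, 0.101]
tcp_rot: [[0.794, -0.608, 0.006], [-0.608, -0.794, -0.006], [0.008, 0.001, -1.0]]
force: [-0.5, -1.0, -0.0]
opening: 0.004
grasp_force: 0.0
```

Run:
```python
from h import *
where();p,W=cloud("side");cv2.imwrite("pics/s1.png",cv2.resize(p[150:330,180:380],(800,720))[:600])
```

```text
t 2.57 book-frame tcp x -0.1138 y -0.0414 z 0.1010 tip z 0.0870 F [ 0.22 -1.11 -0.02] open 0.004
```

View pics/s1.png

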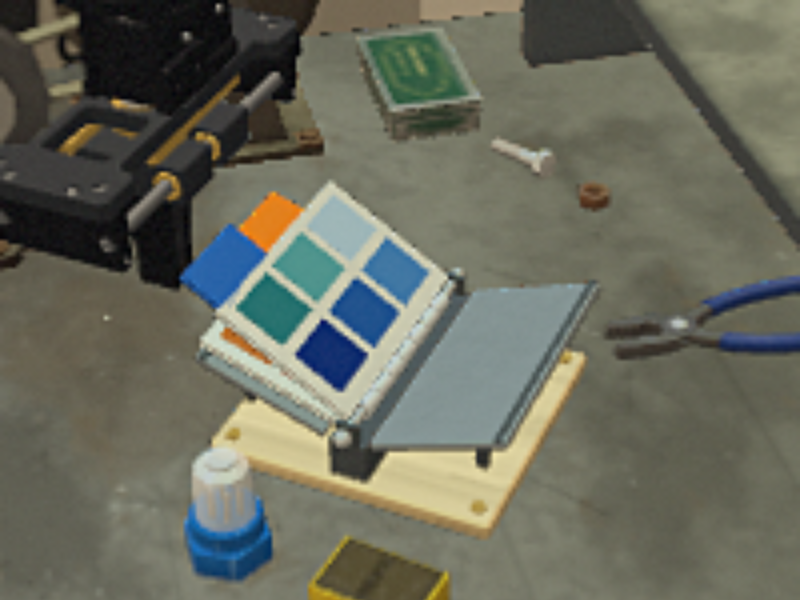

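The picture shows the closed fingers standing just outside the blue tab's outer edge, clear of the orange tab. I'll push along the arc.

Call:
send_rows:
  plan:
    - [255,0.007,0,0,0]
    - [255,0.004,0,-0.002,0]
    - [255,0.007,0,-0.009,0]
    - [255,0.008,0,-0.009,0]
    - [255,0.009,0,-0.008,0]
    - [255,0.009,0,-0.007,0]
    - [255,0.01,0,-0.006,0]
    - [255,0,0,0,0]

```text
time_s: 3.28
position: [0.4672, -0.3007, 0.1421]
tcp_rot: [[0.794, -0.608, 0.003], [-0.608, -0.794, -0.003], [0.004, 0.0, -1.0]]
force: [-0.3, 0.0, 0.1]
opening: 0.003
grasp_force: 0.2
```

Run:
```python
from h import *
where();p,W=cloud("side");cv2.imwrite("pics/s2.png",cv2.resize(p[150:330,180:380],(800,720))[:600])
```

```text
t 3.28 book-frame tcp x -0.0626 y -0.0407 z 0.1421 tip z 0.1281 F [-0.3  -0.18  0.13] open 0.003
```

View pics/s2.png

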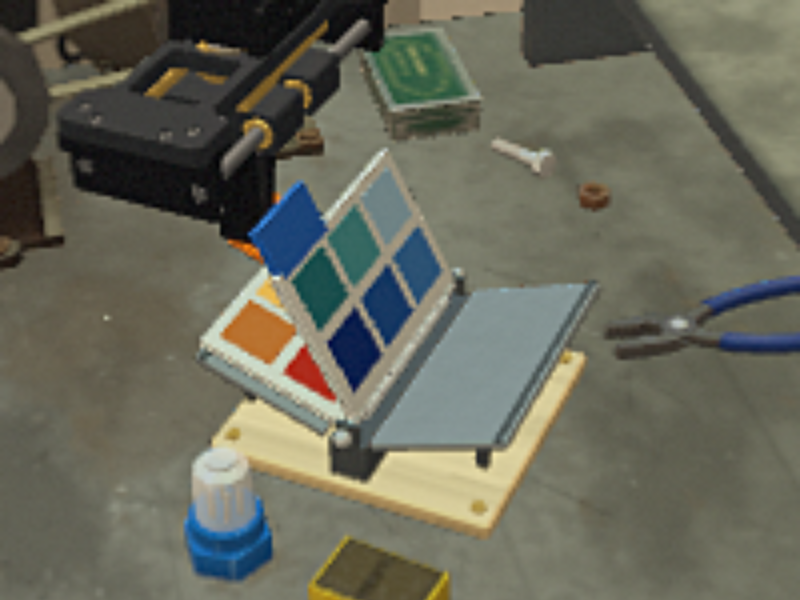

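The leaf is at about 60° and still following, and the orange leaf is flat. I'll carry it over the top.

Call:
send_rows:
  plan:
    - [255,0.009,0,-0.0015,0]
    - [255,0.009,0,-0.0015,0]
    - [255,0.009,0,-0.0015,0]
    - [255,0.009,0,-0.0015,0]
    - [255,0.009,0,-0.0015,0]
    - [255,0.009,0,-0.0015,0]
    - [255,0.009,0,0.0024,0]
    - [255,0.009,0,0.0024,0]
    - [255,0.008,0,0.004,0]
    - [255,0.008,0,0.004,0]
    - [255,0.007,0,0.0055,0]
    - [255,0.007,0,0.0055,0]
    - [255,0.0055,0,0.0065,0]
    - [255,0.0055,0,0.0065,0]
    - [255,0,0,0,0]

```text
time_s: 4.58
position: [0.5555, -0.3682, 0.1103]
tcp_rot: [[0.794, -0.608, -0.001], [-0.608, -0.794, 0.001], [-0.001, -0.0, -1.0]]
force: [0.1, 0.6, -0.7]
opening: 0.004
grasp_force: 0.0
```

Run:
```python
from h import *
where();p,W=cloud("side");cv2.imwrite("pics/s3.png",cv2.resize(p[150:330,180:380],(800,720))[:600])
```

```text
t 4.58 book-frame tcp x 0.0485 y -0.0407 z 0.1103 tip z 0.0963 F [-0.25  0.56 -0.72] open 0.004
```

View pics/s3.png

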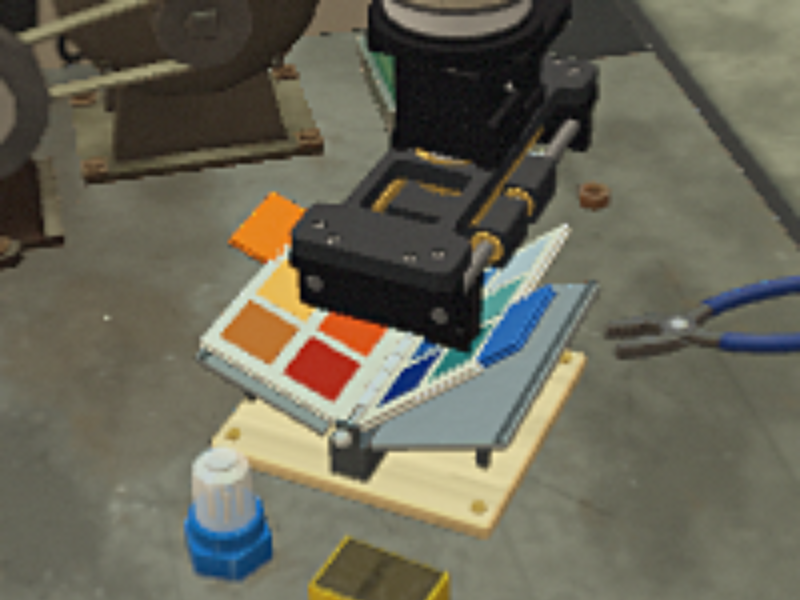

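The leaf is past upright and about 40° off the bare wing, with the orange leaf flat. I'll press down, watching the force.

Call:
send_rows:
  plan:
    - [255,0.004,0,0.006,0]
    - [255,0.004,0,0.006,0]
    - [255,0.003,0,0.006,0]
    - [255,0.003,0,0.005,0]
    - [255,0,0,0.003,0]
    - [255,0,0,0.002,0]
    - [255,0,0,0,0]

```text
time_s: 5.22
position: [0.566, -0.3761, 0.0835]
tcp_rot: [[0.794, -0.608, -0.001], [-0.608, -0.794, 0.001], [-0.001, -0.0, -1.0]]
force: [1.1, -0.7, 0.4]
opening: 0.006
grasp_force: 0.0
```

Run:
```python
from h import *
where()
```

```text
t 5.22 book-frame tcp x 0.0616 y -0.0406 z 0.0835 tip z 0.0695 F [1.32 0.11 0.43] open 0.006
```

Call:
send_rows:
  plan:
    - [255,0,0,0.0015,0]
    - [255,0,0,0.0015,0]
    - [255,0,0,0.001,0]
    - [255,0,0,0,0]
    - [255,0,0,0,0]

```text
time_s: 5.63
position: [0.5666, -0.3766, 0.0813]
tcp_rot: [[0.794, -0.608, 0.001], [-0.608, -0.794, -0.001], [0.001, 0.0, -1.0]]
force: [-1.6, 0.5, 5.7]
opening: 0.009
grasp_force: 2.5
```

Call:
send_rows:
  plan:
    - [255,0,0,0.001,0]
    - [255,0,0,0.001,0]
    - [255,0,0,0,0]
    - [255,0,0,0,0]

```text
time_s: 5.97
position: [0.5667, -0.3767, 0.081]
tcp_rot: [[0.794, -0.608, 0.001], [-0.608, -0.794, -0.001], [0.002, 0.0, -1.0]]
force: [-3.1, 1.9, 12.2]
opening: 0.009
grasp_force: 6.6
```

The force has doubled to 12 N with almost no travel, so this is the hard stop. I'll lift straight off and back away to check.

Call:
send_rows:
  plan:
    - [255,0,0,-0.01,0]
    - [255,0,0,-0.025,0]
    - [255,0,0,-0.03,0]
    - [255,0,0,-0.03,0]
    - [255,-0.01,0,-0.03,0]
    - [255,-0.03,0,-0.02,0]
    - [255,-0.035,0,0,0]
    - [255,-0.035,0,0,0]
    - [255,-0.035,0,0,0]
    - [255,-0.035,0,0,0]
    - [255,-0.03,0,0,0]
    - [255,0,0,0,0]
    - [255,0,0,0,0]

```text
time_s: 7.05
position: [0.3985, -0.2477, 0.2235]
tcp_rot: [[0.794, -0.608, -0.0], [-0.608, -0.794, 0.0], [-0.0, -0.0, -1.0]]
force: [0.4, -1.1, 0.7]
opening: 0.005
grasp_force: 0.0
```

Run:
```python
from h import *
where();p,W=cloud("side");cv2.imwrite("pics/s4.png",cv2.resize(p[150:330,180:380],(800,720))[:600])
hsv=cv2.cvtColor(p,cv2.COLOR_BGR2HSV)
B=np.stack([(W-S)@ex,(W-S)@ey,W[...,2]],-1)
for n,sg in(("far",1),("near",-1)):
    m=(B[...,0]*sg>.015)&(B[...,0]*sg<.08)&(abs(B[...,1])<.06)&(B[...,2]>.03)&(B[...,2]<.14)
    q=B[m];c=q.mean(0);v=np.linalg.svd(q-c,full_matrices=False)[2][2];v*=np.sign(v[2])
    print(n,m.sum(),c.round(4),v.round(3),'slope deg',np.degrees(np.arctan2(-v[0],v[2])))
```

```text
t 7.05 book-frame tcp x -0.1495 y -0.0405 z 0.2235 tip z 0.2095 F [ 0.98 -0.67  0.67] open 0.005
far 956 [ 0.0484 -0.0038  0.0585] [-0.33  -0.019  0.944] slope deg 19.252588391526537
near 1249 [-0.0472 -0.0029  0.0608] [ 0.341 -0.008  0.94 ] slope deg -19.940345125204253
```

View pics/s4.png

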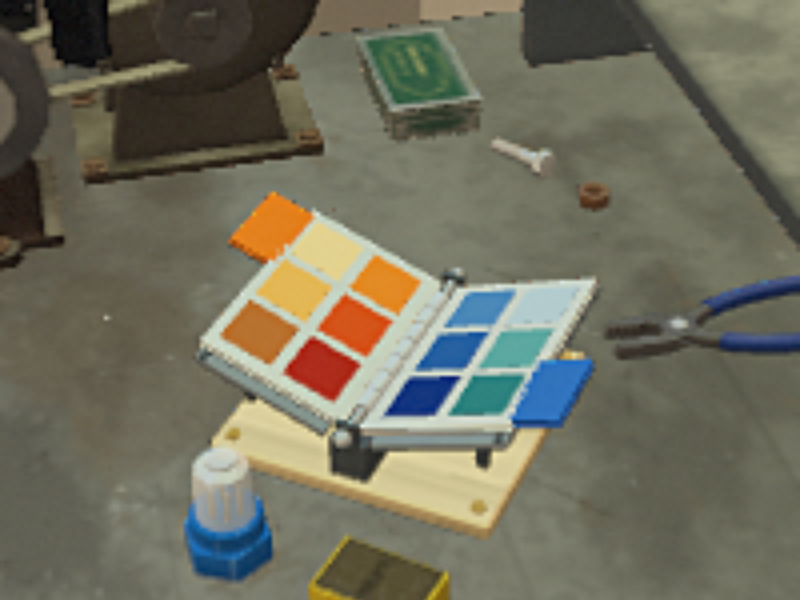

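The blue leaf lies flat on the far wing (slope about 19-20°) and the orange leaf is flat on the near side. The bystanders haven't moved and the hand is clear, so I'll hand in.

```bash
python3 -c "from rig import *; print(hand_in())"
```

```text
the job is handed in; nothing more can be done
None
```

The blue-tabbed leaf is turned over and lies flat on the far wing, the orange leaf is still flat on the near side, the bystanders in the last side view had not moved, and the job is handed in with the hand clear; no verdict came back.

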